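Find the full-depth lamp socket with a depth gauge

TASK

In one of the two sockets of the white lamp mount an old spacer was left inside, so that a lamp's spigot would not go in far enough there; from outside they look alike. Probe with the depth gauge to find the socket that is at least 55 mm deep, and leave the gauge standing on it with its bridge flat on the rim and the rod pushed down, gently, until it bottoms, so that I can read the depth off the rod. Leave the other things on the desk as they are.

Things in the scene. Friction and masses are not known exactly. Their poses are not given: they have to be found in the camera images.
- gauge: Steel depth gauge standing on the desk mat on its bridge, a flat bar 24 x 68 x 13 mm (x, y, z) with a bushing, 23 mm across, up to 23 mm. Origin: centre of the bridge's underside; z up along the rod. A straight rod slides stiffly through its middle and ends in a dark knob, the place to hold it. About 0.2 kg; lifted by the knob, the rod's drag carries the bridge.
- gauge_rod (a joint): How far the rod's tip stands below the underside of the bridge, in m (about -0.003 at the start: drawn back inside the bridge; at most 0.085). With the bridge on a rim it is the tip's depth in the bore. The drag is about 3 N all the way and the rod stays where it is left; only the bottom of a bore, or a missed mouth, stops it hard.
- gauge_knob (a point): Centre of the round knob on the rod's top, 16 mm in diameter, 27 mm tall; 138 mm above the rod's tip, about 141 mm above the mat at the start.
- mount: White cast lamp mount, fixed on the bare desk top, 2 mm lower than the mat: plate 86 x 182 x 11 mm with two upright round socket posts 36 mm in diameter, 90 mm apart along the mount's y axis, each with a black clamp screw on its front; origin at the centre of its underside, z up.
- socket_a (a point): Centre of the mouth of the socket on the mount's +y side, at the rim, 92 mm above the mount's underside. Bore 13.5 mm in diameter, straight down to a flat, hard bottom. Either this bore or the other is the full-depth one (58 to 72 mm); the one with the spacer is 28 to 44 mm deep.
- socket_b (a point): The same for the socket on the mount's -y side.
- mug: Dark and white mug, 97 mm tall, a bystander; origin at its underside.
- notebook: Purple notebook lying flat, 148 x 109 x 14 mm, a bystander; origin at the centre of its underside.
- mouse: Black computer mouse, 106 x 62 x 34 mm, a bystander; origin at its underside.
- pen_b: Red and white pen, 135 mm long, lying by the front edge of the desk, a bystander; origin at its underside.
- rod_tip (a point): Centre of the flat end of the rod, which is 10 mm in diameter and tapers to 6 mm over the last 2.5 mm.

How it is judged:
At the end, for the whole second after the job is handed in: The gauge stands released and still on the full-depth socket: bridge within 1.5 mm of flat on the rim, upright within 0.05 rad, and the rod's tip within 1.5 mm of the bottom of that bore (z of rod_tip in the frame of true_floor below 0.0115 m and horizontal distance between rod_tip and true_floor below 0.005 m and z of gauge in the frame of mount below 0.0935 m and angle between gauge's own z axis and vertical below 0.05 rad and linear speed of gauge below 0.01 m/s and contact force between the fingers and gauge below 0.1 N); the robot touches nothing.
It fails at once if the gauge is pressed on the mount or on the bottom of a bore with more than 25 N (contact force between gauge and mount above 25 N or contact force between gauge and true_floor above 25 N or contact force between gauge and spacer above 25 N).
It fails at once if a bystander is pushed more than 25 mm (distance of any of mug, notebook, mouse, pen_b from where it was at the start of the episode above 0.025 m).
It also fails if it takes over 58 s, if anything falls off the work surface, if the arm or the gripper's body presses on something with over 40 N, if the wrist force passes 120 N, or if a joint passes its speed limit or range.

ROBOT

A 7-joint arm with a two-finger parallel gripper is mounted at the origin on a cart in front of the work surface, level with it; the furniture and walls round the work are solid. World frame = base frame: x ahead of the robot, y to its left, z up, the work surface at z = 0. Lengths are in m, angles in rad, forces in N, time in s.
With the tool pointing down it reaches from about 0.425 to 0.925 m from the base axis. Payload 6.8 kg.
Tool frame: the origin (TCP) lies on the front face of the gripper's body, between the roots of the fingers; the fingertips stand 73 mm ahead of it and the grasp point (between the pads) lies 54 mm ahead of it; z points along the fingers, y is the direction in which the jaws open and shut (so a half turn about z gives the same grasp; the last joint's range is limited). The gripper opens to 85 mm and grips with 20 to 120 N. Pads are 22 mm wide; open, the fingers measure 114 mm over their backs; the gripper's body (76 mm by 85 mm) begins 54 mm behind the grasp point. The pads swing forward as they close: fully open they stand 13 mm farther back than shut.
Start: joints at [-1.372, 0.477, 0.022, 1.555, -0.011, 1.109, -0.083], TCP at [0.204, 0.643, 0.304] pointing down, gripper open.
Joint ranges: [-2.96, 2.96], [-0.34, 2.1], [-1.41, 1.46], [0.24, 2.44], [-1.37, 4.51], [0.17, 1.92], [-2.96, 2.96]. Speed limits (rad/s): [2.39, 2.39, 3.14, 3.14, 3.14, 3.14, 3.14].

INTERFACE

Orientations are given as a unit quaternion [w, x, y, z].
In Python, from station import get_obs, read_camera, hand_in, spot_in, cut_out, spot_point gives the robot as it stands. The module is installed in compiled form; this text tells all that it offers.
- The arm moves only by the tool move_arm, never from a script. Its arguments are lists of equal length, an entry for each row: "gripper": the opening, from 0 (shut) to 1 (fully open); "xyz": the shift along the tool's x, y, z in cm, a list of three; "twist": the turn about the tool's z in rad. A call has 1 to 5 rows; each row is the pose to reach, as a shift and turn from the pose commanded when the call began, along the tool's axes at that moment; what a row does not reach only later rows make up. A row lasts 1/12 s, in which the tool goes at most 41.7 mm and 7.16 degrees, less where a joint would pass 70% of its speed; a pose out of reach is approached as far as the arm can. A call with a gripper value outside its range is refused whole. The fingers move at their own pace and stop on an object; "squeeze" is the grip in N (left out, the last holds). Time passes only in rows, so rows that repeat a pose let the fingers close. It gives the time, the measured TCP pose, the force and the opening at its end, in the units of the state.
- get_obs(): the state, without advancing time (a new reading comes with each control period).
- read_camera(name): name is "scene" or "top"; returns a dict with "pixels" (400x640x3 uint8, red, green, blue), "fx", "fy", "cx", "cy" (pixels), "R" (3x3) and "t" (3): a world point X has camera coordinates R X + t. Camera axes: x right, y down, z forward; pixel columns grow to the right and rows downward; lengths in m; the calibration is good to about 2 mm. A picture is of the moment at which its call begins. There is no depth.
- hand_in(): hands the job in, once; it reports no verdict.
Trained networks look in the newest picture that a camera, given by its name, has taken for a name from the list of things; names that differ only in an ending like _2 or _b are one class to them, and where a whole thing is asked for, a point or a joint stands for the part that bears it (a point fixed in the world has none). Each returns a list of dicts, best first, with "p" (0 to 1); they miss things now and then, are a little off and sometimes report something else, mostly with a low value. They report only what shows in the picture. A call takes as long as a camera call.
- spot_in(query, camera): "centre" ([x, y, z] in m, in world coordinates, good to about 4 mm: the middle of the surface that is visible of it).
- cut_out(query, camera): "pixels" (400x640 bool, what is visible of it).
- spot_point(query, camera): "centre" ([x, y, z] in m, in world coordinates, good to about 4 mm: a listed point, or the origin of a listed thing).
The state is a dict: "t": time; "q": joint angles; "joint_vel": joint speeds; "joint_torque": joint torques, N m; "eef_pos": TCP position; "tool_rot": TCP orientation; "contact_force": force on the tool from outside, world axes, zero at the start; "torque": the same for the moment, N m; "gripper_width": opening from 0.0 (shut) to 1.0 (fully open).
Only numpy, scipy, OpenCV 4.12 (cv2) and the standard library are available. Lean on these libraries where they do the work, as an engineer would, in place of code of your own. Each camera call takes 0.05 s, during which the arm holds its last target.

## Working session

There is one attempt and no reset: what is moved stays moved. The work goes in short steps, Python scripts to look and compute and a tool call to move; the robot and the scene stay as the last step left them, time stands still between calls to the robot, and variables do not carry over. Pictures are saved under pics/ and viewed, and the job is handed in when it is done.

Besides the shell and the picture viewer there is one more tool, called after "Emit:" as a command line: name --pt "numbers of a row" for each row, then --argument value for the rest. move_arm: Moves the arm, as the interface text tells. Its arguments: {"type":"object","properties":{"gripper":{"type":"array","items":{"type":"number"}},"xyz":{"type":"array","items":{"type":"array","items":{"type":"number"}}},"twist":{"type":"array","items":{"type":"number"}},"squeeze":{"type":"number"}},"required":["gripper","xyz","twist"]}

```bash
mkdir -p pics
cat > h.py <<'E'
import numpy as np, cv2
from station import *
def snap(cam,name):
    c=read_camera(cam); cv2.imwrite(f'pics/{name}.png',c['pixels'][:,:,::-1]); return c
def proj(c,X):
    p=c['R']@np.array(X)+c['t']; return np.array([c['fx']*p[0]/p[2]+c['cx'],c['fy']*p[1]/p[2]+c['cy']])
def onplane(c,u,v,z):
    R=np.array(c['R']);t=np.array(c['t']);o=-R.T@t
    d=R.T@np.array([(u-c['cx'])/c['fx'],(v-c['cy'])/c['fy'],1]); return o+d*(z-o[2])/d[2]
def tri(obs):
    A=[];b=[]
    for c,u,v in obs:
        R=np.array(c['R']);t=np.array(c['t'])
        for r in (((u-c['cx'])/c['fx'])*np.eye(3)[2]-np.eye(3)[0],((v-c['cy'])/c['fy'])*np.eye(3)[2]-np.eye(3)[1]):
            A.append(r@R);b.append(-r@t)
    return np.linalg.lstsq(np.array(A),np.array(b),rcond=None)[0]
E
python3 - <<'E'
from h import *
np.set_printoptions(precision=4,suppress=True)
for cam in('scene','top'):
    c=snap(cam,cam+'0'); print(cam,c['fx'],c['R'],c['t'])
    for q in ['gauge','gauge_knob','socket_a','socket_b','mount','mug','mouse','notebook','pen_b']:
        r=spot_point(q,cam); print(q,[(np.round(x['centre'],4),round(x['p'],2),np.round(proj(c,x['centre']))) for x in r[:2]])
print(get_obs())
E
```

```text
scene 373.0628719202349 [[ 0.8385 -0.5446 -0.0181]
 [-0.4228 -0.6292 -0.6522]
 [ 0.3438  0.5545 -0.7579]] [-0.447   0.3664  0.9895]
gauge [(array([0.5203, 0.2266, 0.002 ]), 0.53, array([282., 197.]))]
gauge_knob [(array([0.5152, 0.2192, 0.1395]), 0.4, array([277., 170.]))]
socket_a [(array([ 0.5208, -0.2481,  0.0928]), 0.84, array([368., 290.]))]
socket_b [(array([ 0.5208, -0.2481,  0.0928]), 0.84, array([368., 290.]))]
mount [(array([ 0.5019, -0.2845, -0.0008]), 0.63, array([368., 320.]))]
mug [(array([ 0.6432,  0.081 , -0.0002]), 0.82, array([335., 209.]))]
mouse [(array([0.7484, 0.0276, 0.0006]), 0.74, array([369., 205.]))]
notebook [(array([ 0.5039,  0.3813, -0.0013]), 0.78, array([257., 173.]))]
pen_b [(array([ 0.3746,  0.1914, -0.0047]), 0.73, array([248., 223.])), (array([0.7467, 0.0305, 0.0001]), 0.44, array([368., 205.]))]
top 375.45243735771726 [[ 0.0225 -0.9997 -0.006 ]
 [-0.9887 -0.0214 -0.1487]
 [ 0.1485  0.0093 -0.9889]] [0.0469 0.5491 0.9495]
gauge [(array([0.5154, 0.2228, 0.0048]), 0.49, array([263., 208.]))]
gauge_knob [(array([0.5125, 0.2216, 0.1449]), 0.64, array([
[... 648 characters left out ...]
5015, 0.3807, 0.0007]), 0.57, array([205., 212.]))]
pen_b [(array([ 0.3746,  0.1874, -0.0013]), 0.82, array([274., 260.])), (array([ 0.6471,  0.0849, -0.0012]), 0.57, array([315., 162.]))]
{'t': 1.0, 'q': array([-1.3721,  0.477 ,  0.0224,  1.5554, -0.0115,  1.1093, -0.0831]), 'joint_vel': array([-0.    , -0.0017,  0.0004, -0.0012,  0.001 , -0.0016, -0.0016]), 'joint_torque': array([  0.0013, -59.6338,   1.6071, -28.1548,   0.0125,   0.0017,
        -0.    ]), 'eef_pos': array([0.2038, 0.6435, 0.3039]), 'tool_rot': array([-0.    ,  0.1528,  0.9883, -0.    ]), 'contact_force': array([ 1.0264, -0.3306, -0.0473]), 'torque': array([ 0.0192, -0.0163,  0.0346]), 'gripper_width': 0.9993014554087069}
```

View pictures.

View pics/scene0.png

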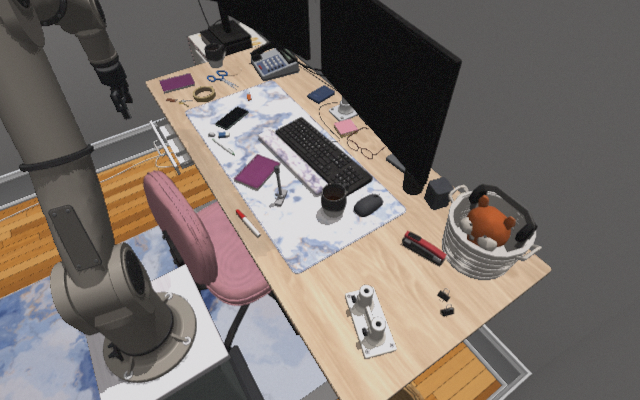

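View pics/top0.png

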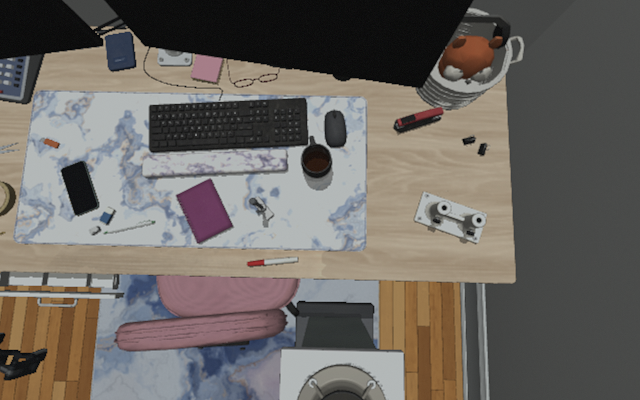

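Run:
```python
import cv2
a=cv2.imread('pics/scene0.png');t=cv2.imread('pics/top0.png')
def crop(im,x,y,w,h,s): return cv2.resize(im[y:y+h,x:x+w],(w*s,h*s),interpolation=cv2.INTER_CUBIC)
cv2.imwrite('pics/c1.png',cv2.hconcat([crop(a,245,150,65,65,6),crop(t,225,175,65,65,6)]))
cv2.imwrite('pics/c2.png',cv2.hconcat([crop(a,320,260,95,95,4),crop(t,415,170,95,95,4)]))
```

```text
(no output)
```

View pics/c1.png

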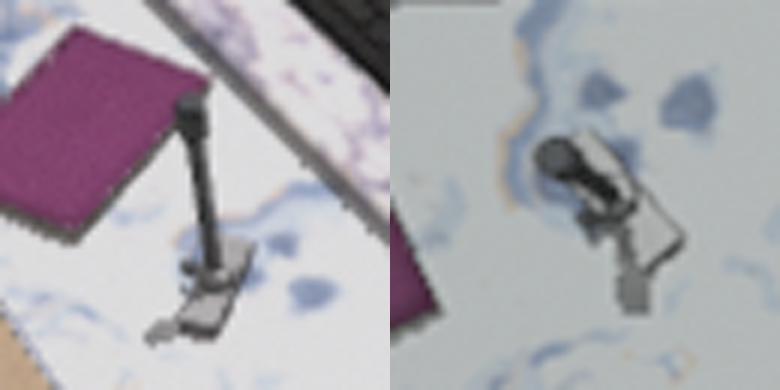

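View pics/c2.png

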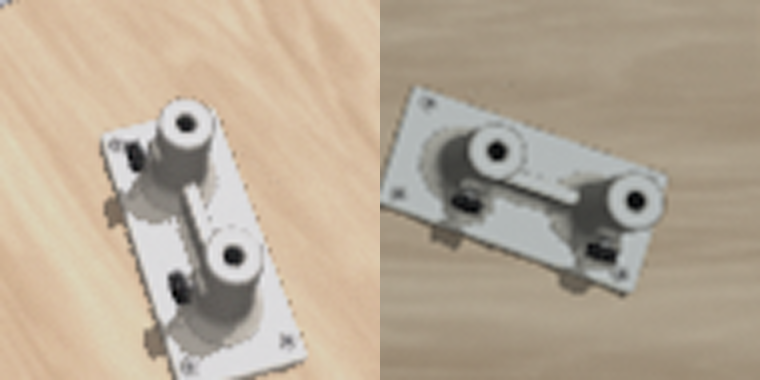

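Run:
```python
from h import *
np.set_printoptions(precision=4,suppress=True)
s=read_camera('scene');t=read_camera('top')
f=lambda x,y,s,x0,y0,:(x0+(x+.5)/s-.5,y0+(y+.5)/s-.5)
for n,ps,pt,z in [('a',f(185,123,4,320,260),f(116,151,4,415,170),.092),('b',f(233,255,4,320,260),f(255,200,4,415,170),.092),('knobtop',f(189,100,6,245,150),f(165,157,6,225,175),.1545),('knobtop2cm',f(191,117,6,245,150),f(172,163,6,225,175),.141),]:
    X=tri([(s,*ps),(t,*pt)]); print(n,X,'res',proj(s,X)-ps,proj(t,X)-pt, onplane(s,*ps,z)[:2],onplane(t,*pt,z)[:2])
# gauge mask centroid etc
for cam in('scene','top'):
  for q in('gauge','mount'):
    for r in cut_out(q,cam)[:1]:
        m=r['pixels'];ys,xs=np.nonzero(m);print(cam,q,r['p'],m.sum(),xs.min(),xs.max(),ys.min(),ys.max())
  for q in ['gauge_knob','socket_a','rod_tip','gauge']:
    print(q,[(np.round(x['centre'],4),round(x['p'],2)) for x in spot_point(q,cam)[:3]])
# bridge corners in top view: (685,238),(640,275),( 590,130)
for p in [(295,238),(255,277),(198,130)]:
    print(onplane(t,*f(*p,6,225,175),.013))
```

```text
a [ 0.517  -0.2438  0.086 ] res [-0.1404  0.0476] [ 0.0541 -0.1434] [ 0.5152 -0.2461] [ 0.5159 -0.2418]
b [ 0.4881 -0.3293  0.0861] res [-0.1258  0.0428] [ 0.0458 -0.1215] [ 0.4865 -0.3309] [ 0.4873 -0.3267]
knobtop [0.5145 0.2224 0.1558] res [-0.2181  0.051 ] [ 0.107  -0.2832] [0.5157 0.2235] [0.514  0.2229]
knobtop2cm [0.5138 0.2219 0.144 ] res [-0.2508  0.0583] [ 0.1223 -0.3234] [0.5158 0.2245] [0.5134 0.2227]
scene gauge 0.61 225 274 286 166 205
scene mount 0.84 2256 344 396 284 357
gauge_knob [(array([0.5155, 0.2198, 0.1442]), 0.58)]
socket_a [(array([ 0.5186, -0.2467,  0.0906]), 0.76), (array([ 0.4873, -0.3209,  0.0881]), 0.58)]
rod_tip [(array([0.5213, 0.223 , 0.0025]), 0.57)]
gauge [(array([0.645 , 0.0799, 0.0007]), 0.72), (array([0.5192, 0.2241, 0.0025]), 0.58), (array([0.5207, 0.2246, 0.0013]), 0.44)]
top gauge 0.8 243 250 272 197 218
top mount 0.7 2150 416 487 192 242
gauge_knob [(array([0.5128, 0.2198, 0.1462]), 0.63)]
socket_a [(array([ 0.4884, -0.331 ,  0.0883]), 0.69), (array([ 0.5158, -0.2461,  0.0885]), 0.64)]
rod_tip [(array([0.5144, 0.2273, 0.0063]), 0.63)]
gauge [(array([0.514 , 0.2247, 0.0022]), 0.74)]
[0.497  0.1909 0.013 ]
[0.4791 0.2081 0.013 ]
[0.5451 0.2369 0.013 ]
```

Emit:
move_arm --gripper '[0.6,0.6,0.6,0.6,0.6]' --pt "-3.2 -2.4 0" --pt "-6.4 -4.8 0" --pt "-9.6 -7.2 0" --pt "-12.8 -9.6 0" --pt "-16 -12 0" --twist '[0,0,0,0,0]' --squeeze 40

```text
t: 2.12
eef_pos: [0.321, 0.4792, 0.3041]
tool_rot: [0.0, 0.153, 0.988, 0.0]
contact_force: [0.3, 0.5, 0.2]
gripper_width: 0.596
```

Emit:
move_arm --gripper '[0.6,0.6,0.6,0.6,0.6]' --pt "-3.2 -2.4 0" --pt "-6.4 -4.8 0" --pt "-9.6 -7.2 0" --pt "-12.8 -9.6 0" --pt "-16 -12 0" --twist '[0,0,0,0,0]'

```text
t: 2.53
eef_pos: [0.4373, 0.3163, 0.3043]
tool_rot: [0.0, 0.153, 0.988, 0.0]
contact_force: [0.2, 0.5, 0.8]
gripper_width: 0.599
```

Emit:
move_arm --gripper '[0.6,0.6,0.6,0.6,0.6]' --pt "-3.2 -2.0 0" --pt "-6.4 -4.0 0" --pt "-9.6 -6.7 0" --pt "-10.3 -6.7 0" --pt "-10.3 -6.7 0" --twist '[0,0,0,0,0]'

```text
t: 2.95
eef_pos: [0.5167, 0.2195, 0.3042]
tool_rot: [0.001, 0.156, 0.988, -0.0]
contact_force: [1.0, 0.5, 0.1]
gripper_width: 0.599
```

Emit:
move_arm --gripper '[0.6,0.6,0.6]' --pt "0 0 3" --pt "0 0 3" --pt "0 0 3" --twist '[0,0,0]'

```text
t: 3.2
eef_pos: [0.5128, 0.2238, 0.2729]
tool_rot: [-0.002, 0.152, 0.988, -0.001]
contact_force: [-0.0, -0.3, 0.9]
gripper_width: 0.6
```

Run:
```python
from h import *
np.set_printoptions(precision=4,suppress=True)
a=snap('scene','s1');t=snap('top','t1');o=get_obs();print(o['eef_pos'],o['tool_rot'])
g=o['eef_pos']-[0,0,.073]
print('tip mid',proj(a,g),proj(t,g))
A=cv2.imread('pics/s1.png');T=cv2.imread('pics/t1.png')
def crop(im,x,y,w,h,s): return cv2.resize(im[y:y+h,x:x+w],(w*s,h*s),interpolation=cv2.INTER_CUBIC)
cv2.imwrite('pics/c3.png',cv2.hconcat([crop(A,225,120,100,100,4),crop(T,205,145,100,100,4)]))
```

```text
[0.5141 0.2241 0.2747] [0.0001 0.152  0.9884 0.0002]
tip mid [273.8673 155.3211] [247.4307 197.8232]
```

View pics/c3.png

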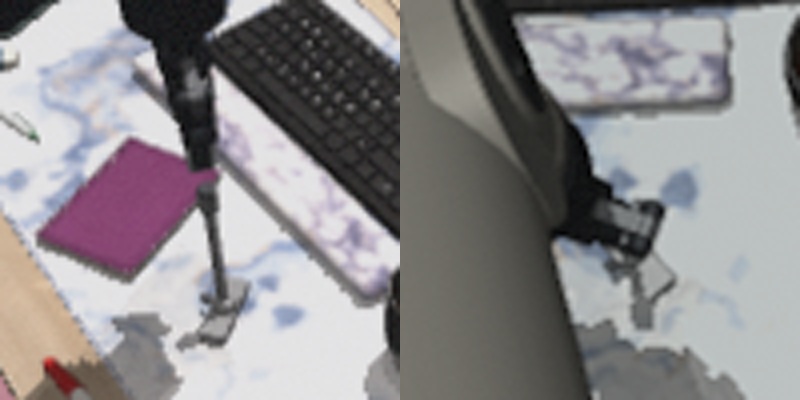

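Emit:
move_arm --gripper '[0.6,0.6,0.6,0.6,0.6]' --pt "0 0.1 2.5" --pt "0 0.1 5" --pt "0 0.1 7" --pt "0 0.1 7.8" --pt "0 0.1 7.8" --twist '[0,0,0,0,0]'

```text
t: 3.72
eef_pos: [0.5139, 0.2243, 0.1951]
tool_rot: [-0.001, 0.152, 0.988, -0.001]
contact_force: [0.2, 0.1, 0.1]
gripper_width: 0.6
```

Emit:
move_arm --gripper '[0.35,0.25,0.25,0.25]' --pt "0 0 0" --pt "0 0 0" --pt "0 0 0" --pt "0 0 0" --twist '[0,0,0,0]'

```text
t: 4.05
eef_pos: [0.5153, 0.2243, 0.1971]
tool_rot: [0.001, 0.153, 0.988, 0.001]
contact_force: [0.2, -0.1, -0.0]
gripper_width: 0.248
```

Run:
```python
from h import *
a=snap('scene','s2');t=snap('top','t2');o=get_obs();print(o['eef_pos'],o['gripper_width'])
A=cv2.imread('pics/s2.png');T=cv2.imread('pics/t2.png')
def crop(im,x,y,w,h,s): return cv2.resize(im[y:y+h,x:x+w],(w*s,h*s),interpolation=cv2.INTER_CUBIC)
cv2.imwrite('pics/c4.png',cv2.hconcat([crop(A,240,130,75,75,5),crop(T,215,165,75,75,5)]))
```

```text
[0.51498938 0.22418677 0.19664587] 0.2514115685096152
```

View pics/c4.png

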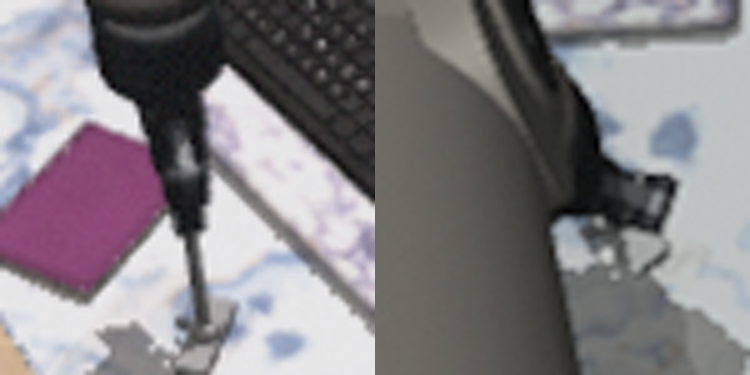

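Emit:
move_arm --gripper '[0.1,0.05,0.05,0.05,0.05]' --pt "0 0 0" --pt "0 0 0" --pt "0 0 0" --pt "0 0 0" --pt "0 0 0" --twist '[0,0,0,0,0]' --squeeze 50

```text
t: 4.57
eef_pos: [0.5148, 0.2239, 0.196]
tool_rot: [0.0, 0.153, 0.988, -0.0]
contact_force: [-0.7, -0.1, 3.4]
gripper_width: 0.169
```

Emit:
move_arm --gripper '[0.05,0.05,0.05,0.05,0.05]' --pt "0 0 -0.5" --pt "0 0 -2" --pt "0 0 -4.5" --pt "0 0 -7" --pt "0 0 -10" --twist '[0,0,0,0,0]'

```text
t: 4.98
eef_pos: [0.5137, 0.2238, 0.2957]
tool_rot: [-0.001, 0.153, 0.988, -0.001]
contact_force: [0.9, 1.1, -3.1]
gripper_width: 0.175
```

Run:
```python
from h import *
a=snap('scene','s3');t=snap('top','t3');o=get_obs();print(o['eef_pos'],o['gripper_width'],o['contact_force'],o['torque'])
A=cv2.imread('pics/s3.png');T=cv2.imread('pics/t3.png')
def crop(im,x,y,w,h,s): return cv2.resize(im[y:y+h,x:x+w],(w*s,h*s),interpolation=cv2.INTER_CUBIC)
cv2.imwrite('pics/c5.png',cv2.hconcat([crop(A,230,110,90,90,4),crop(T,200,145,90,90,4)]))
```

```text
[0.5167295  0.22504427 0.30058634] 0.16825022961045039 [ 0.44288808 -0.55219512 -2.21211891] [ 0.03351418 -0.11119759 -0.01131282]
```

View pics/c5.png

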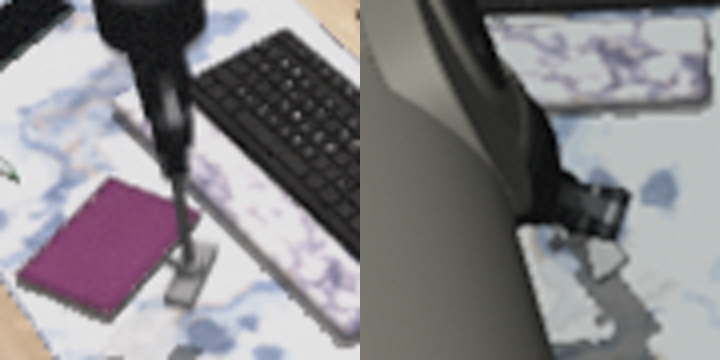

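Emit:
move_arm --gripper '[0.05,0.05,0.05,0.05,0.05]' --pt "0 0 -1" --pt "0 0 -3" --pt "-0.4 -1.2 -3.2" --pt "-1.2 -3.6 -3.2" --pt "-2.0 -6.2 -3.2" --twist '[0,0,0,0,0]'

```text
t: 5.5
eef_pos: [0.5144, 0.1584, 0.3268]
tool_rot: [-0.001, 0.152, 0.988, -0.0]
contact_force: [1.2, 0.4, -2.2]
gripper_width: 0.17
```

Emit:
move_arm --gripper '[0.05,0.05,0.05,0.05,0.05]' --pt "-0.9 -2.8 0" --pt "-1.8 -5.6 0" --pt "-2.7 -8.4 0" --pt "-3.6 -11.2 0" --pt "-4.5 -14 0" --twist '[0,0,0,0,0]'

```text
t: 5.92
eef_pos: [0.5144, 0.0094, 0.3266]
tool_rot: [-0.001, 0.153, 0.988, -0.0]
contact_force: [-0.1, -0.1, -3.4]
gripper_width: 0.172
```

Emit:
move_arm --gripper '[0.05,0.05,0.05,0.05,0.05]' --pt "-0.9 -2.8 0" --pt "-1.8 -5.6 0" --pt "-2.7 -8.4 0" --pt "-3.6 -11.2 0" --pt "-4.5 -14 0" --twist '[0,0,0,0,0]'

```text
t: 6.33
eef_pos: [0.5148, -0.1374, 0.3266]
tool_rot: [-0.001, 0.153, 0.988, -0.0]
contact_force: [0.5, -0.6, -3.3]
gripper_width: 0.173
```

Emit:
move_arm --gripper '[0.05,0.05,0.05,0.05,0.05]' --pt "-0.9 -2.8 0" --pt "-1.7 -5.4 0" --pt "-2.4 -7.5 0" --pt "-3.0 -9.5 0" --pt "-3.3 -10.5 0" --twist '[0,0,0,0,0]'

```text
t: 6.75
eef_pos: [0.514, -0.2489, 0.3267]
tool_rot: [-0.001, 0.155, 0.988, -0.001]
contact_force: [-0.0, 0.2, -2.0]
gripper_width: 0.17
```

Emit:
move_arm --gripper '[0.05,0.05,0.05]' --pt "0 0 0" --pt "0 0 0" --pt "0 0 0" --twist '[0,0,0]'

```text
t: 7.0
eef_pos: [0.516, -0.2437, 0.3273]
tool_rot: [-0.001, 0.152, 0.988, 0.001]
contact_force: [0.4, 0.5, -1.8]
gripper_width: 0.167
```

```bash
cat > look.py <<'E'
from h import *
import sys
np.set_printoptions(precision=4,suppress=True)
n=sys.argv[1]
a=snap('scene','s'+n);t=snap('top','t'+n);o=get_obs();print(o['t'],o['eef_pos'],o['tool_rot'],o['gripper_width'],o['contact_force'],o['torque'])
A=cv2.imread(f'pics/s{n}.png');T=cv2.imread(f'pics/t{n}.png')
def crop(im,x,y,w,h,s): return cv2.resize(im[y:y+h,x:x+w],(w*s,h*s),interpolation=cv2.INTER_CUBIC)
cv2.imwrite(f'pics/d{n}.png',cv2.hconcat([crop(A,320,255,80,80,5),crop(T,420,175,80,80,5)]))
E
python3 look.py 4
```

```text
7.1 [ 0.5163 -0.2435  0.3276] [-0.0002  0.1516  0.9884  0.0005] 0.1705481779177333 [ 0.0848  0.6504 -2.5832] [-0.0126 -0.0509  0.0299]
```

View pics/d4.png

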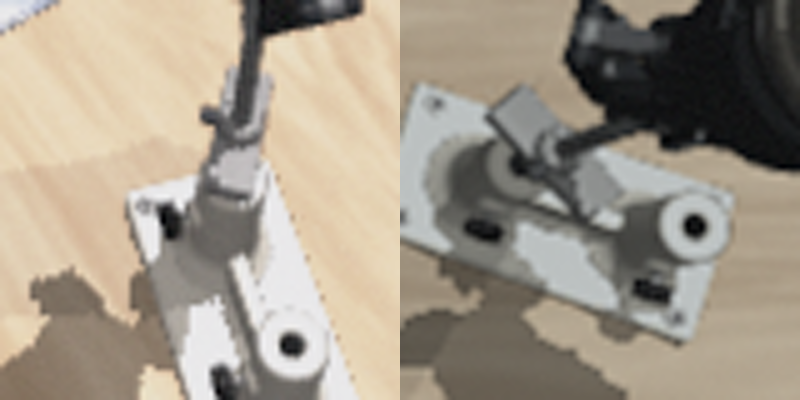

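View pics/s4.png

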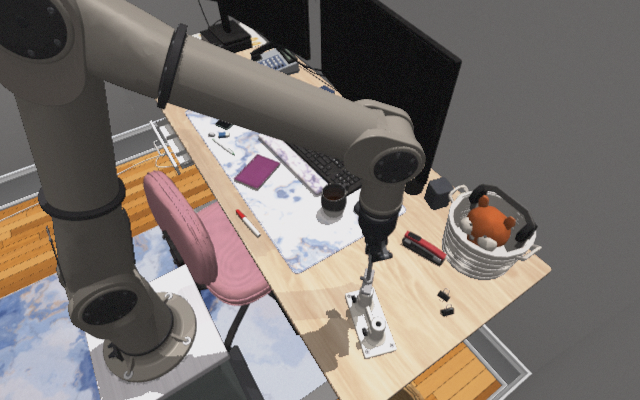

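Run:
```python
from h import *
np.set_printoptions(precision=2,suppress=True)
a=read_camera('scene');t=read_camera('top');o=get_obs();p=o['eef_pos']
for z in (.13,.143,.153,.2,.245):
    print(z,proj(a,[p[0],p[1],z]),(proj(a,[p[0],p[1],z])-[320,255]+.5)*5, (proj(t,[p[0],p[1],z])-[420,175]+.5)*5+[400,0])
A=cv2.imread('pics/s4.png');T=cv2.imread('pics/t4.png')
def crop(im,x,y,w,h,s): return cv2.resize(im[y:y+h,x:x+w],(w*s,h*s),interpolation=cv2.INTER_CUBIC)
A=crop(A,350,245,40,50,10);T=crop(T,430,180,40,50,10)
for (im,c,x0,y0) in((A,a,350,245),(T,t,430,180)):
    for z in (.13,.143,.153,.2,.245):
        u=(proj(c,[p[0],p[1],z])-[x0,y0]+.5)*10
        cv2.circle(im,tuple(int(v) for v in u),3,(0,0,255),-1)
cv2.imwrite('pics/e4.png',cv2.hconcat([A,T]))
```

```text
0.13 [366.86 282.53] [236.78 140.13] [550.04 154.37]
0.143 [367.26 280.03] [238.78 127.63] [559.09 151.01]
0.153 [367.57 278.07] [240.36 117.83] [566.23 148.36]
0.2 [369.12 268.4 ] [248.12  69.51] [602.08 135.04]
0.245 [370.73 258.39] [256.16  19.44] [640.4 120.8]
```

View pics/e4.png

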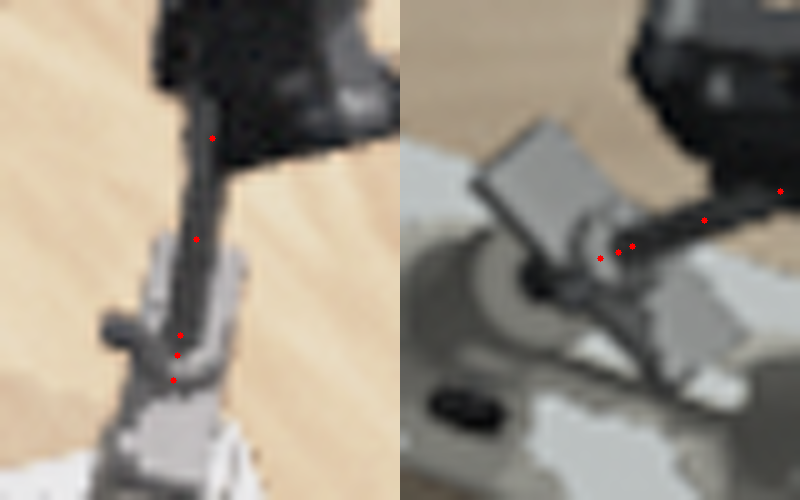

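Emit:
move_arm --gripper '[0.05,0.05,0.05,0.05,0.05]' --pt "0.07 0 1" --pt "0.07 0 2" --pt "0.07 0 3" --pt "0.07 0 3.6" --pt "0.07 0 3.6" --twist '[0,0,0,0,0]'

```text
t: 7.62
eef_pos: [0.5144, -0.2445, 0.2896]
tool_rot: [-0.002, 0.153, 0.988, 0.0]
contact_force: [-0.1, 0.3, -2.4]
gripper_width: 0.168
```

```bash
python3 look.py 5
```

```text
7.7167 [ 0.5152 -0.2451  0.2914] [-0.0005  0.1529  0.9882 -0.    ] 0.1685840947662753 [ 0.7421  0.0481 -1.5576] [-0.0228  0.0183  0.0682]
```

View pics/d5.png

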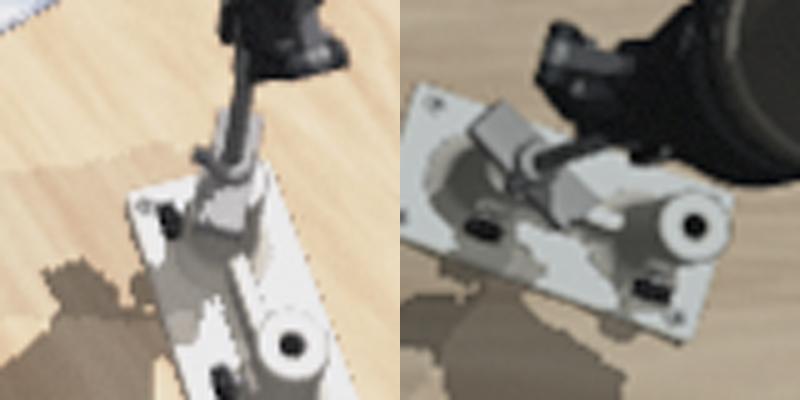

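Emit:
move_arm --gripper '[0.05,0.05,0.05,0.05,0.05]' --pt "0 0 0.15" --pt "0 0 0.3" --pt "0 0 0.45" --pt "0 0 0.6" --pt "0 0 0.6" --twist '[0,0,0,0,0]'

```text
t: 8.13
eef_pos: [0.5152, -0.245, 0.2857]
tool_rot: [-0.0, 0.153, 0.988, 0.0]
contact_force: [-0.5, -0.1, -1.8]
gripper_width: 0.166
```

Emit:
move_arm --gripper '[0.05,0.05,0.05,0.05,0.05]' --pt "0 0 0.1" --pt "0 0 0.2" --pt "0 0 0.3" --pt "0 0 0.3" --pt "0 0 0.3" --twist '[0,0,0,0,0]'

```text
t: 8.55
eef_pos: [0.5155, -0.2452, 0.2832]
tool_rot: [0.0, 0.153, 0.988, -0.0]
contact_force: [-0.8, 0.3, 2.2]
gripper_width: 0.17
```

Emit:
move_arm --gripper '[0.05,0.05,0.05,0.05,0.05]' --pt "0 0 0.1" --pt "0 0 0.2" --pt "0 0 0.3" --pt "0 0 0.3" --pt "0 0 0.3" --twist '[0,0,0,0,0]'

```text
t: 8.97
eef_pos: [0.5153, -0.2451, 0.2797]
tool_rot: [-0.0, 0.153, 0.988, -0.0]
contact_force: [-0.1, -0.2, -0.0]
gripper_width: 0.169
```

Emit:
move_arm --gripper '[0.05,0.05,0.05,0.05,0.05]' --pt "0 0 0.1" --pt "0 0 0.2" --pt "0 0 0.3" --pt "0 0 0.3" --pt "0 0 0.3" --twist '[0,0,0,0,0]'

```text
t: 9.38
eef_pos: [0.5152, -0.245, 0.2766]
tool_rot: [-0.0, 0.153, 0.988, -0.0]
contact_force: [-0.4, -0.9, 0.9]
gripper_width: 0.169
```

```bash
python3 look.py 6
```

```text
9.4833 [ 0.5152 -0.245   0.2767] [-0.0002  0.1528  0.9883  0.    ] 0.17141225663376466 [0.2755 0.215  0.3352] [-0.1734 -0.0313 -0.0096]
```

View pics/d6.png

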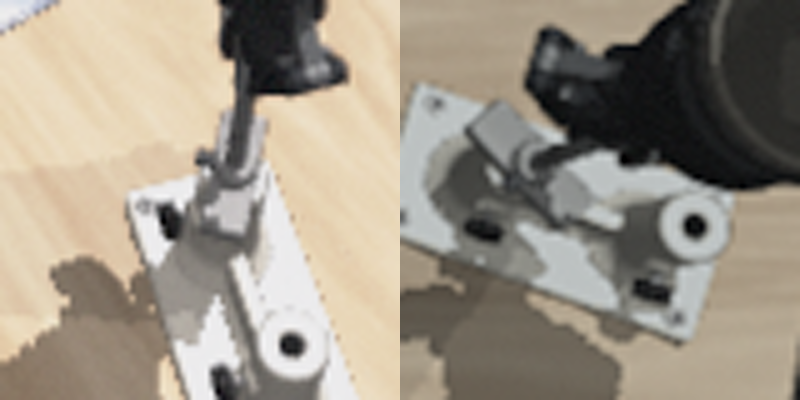

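Emit:
move_arm --gripper '[0.05,0.05,0.05,0.05,0.05]' --pt "0 0 0.3" --pt "0 0 0.6" --pt "0 0 0.9" --pt "0 0 0.9" --pt "0 0 0.9" --twist '[0,0,0,0,0]'

```text
t: 9.9
eef_pos: [0.515, -0.2447, 0.2671]
tool_rot: [-0.001, 0.153, 0.988, 0.0]
contact_force: [-0.1, 0.4, -2.1]
gripper_width: 0.168
```

Emit:
move_arm --gripper '[0.05,0.05,0.05,0.05,0.05]' --pt "0 0 0.3" --pt "0 0 0.6" --pt "0 0 0.9" --pt "0 0 0.9" --pt "0 0 0.9" --twist '[0,0,0,0,0]'

```text
t: 10.32
eef_pos: [0.515, -0.2449, 0.2583]
tool_rot: [-0.0, 0.153, 0.988, 0.0]
contact_force: [0.6, 0.0, -2.6]
gripper_width: 0.17
```

```bash
python3 look.py 7
```

```text
10.4167 [ 0.5151 -0.2449  0.2584] [-0.0004  0.1528  0.9883  0.0001] 0.1747959871907176 [ 0.5219 -0.1532 -2.3254] [ 0.0486  0.0109 -0.0473]
```

View pics/d7.png

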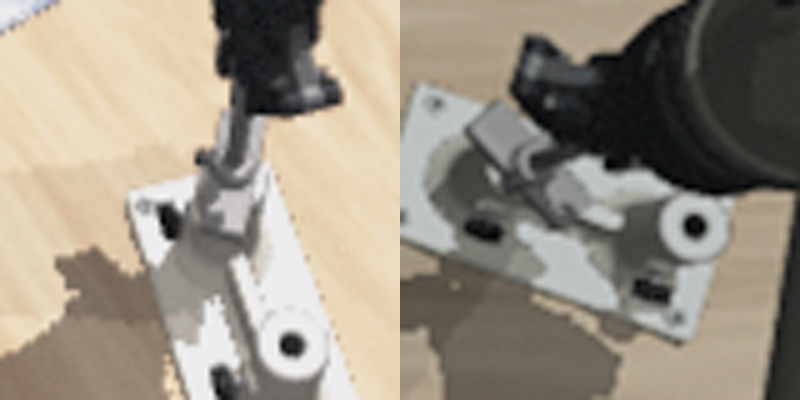

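Emit:
move_arm --gripper '[0.05,0.05,0.05,0.05,0.05]' --pt "0 0 0.07" --pt "0 0 0.14" --pt "0 0 0.2" --pt "0 0 0.25" --pt "0 0 0.25" --twist '[0,0,0,0,0]'

```text
t: 10.83
eef_pos: [0.5154, -0.2452, 0.2566]
tool_rot: [0.0, 0.153, 0.988, 0.0]
contact_force: [-0.7, 0.5, 1.5]
gripper_width: 0.169
```

Emit:
move_arm --gripper '[0.05,0.05,0.05,0.05,0.05]' --pt "0 0 0.07" --pt "0 0 0.14" --pt "0 0 0.2" --pt "0 0 0.25" --pt "0 0 0.25" --twist '[0,0,0,0,0]'

```text
t: 11.25
eef_pos: [0.5153, -0.2451, 0.2538]
tool_rot: [-0.0, 0.153, 0.988, -0.0]
contact_force: [0.1, 0.0, 1.5]
gripper_width: 0.172
```

Emit:
move_arm --gripper '[0.05,0.05,0.05,0.05,0.05]' --pt "0 0 0.07" --pt "0 0 0.14" --pt "0 0 0.2" --pt "0 0 0.25" --pt "0 0 0.25" --twist '[0,0,0,0,0]'

```text
t: 11.67
eef_pos: [0.5153, -0.2451, 0.2512]
tool_rot: [-0.0, 0.153, 0.988, -0.0]
contact_force: [-0.2, 0.2, 1.9]
gripper_width: 0.171
```

Emit:
move_arm --gripper '[0.05,0.05,0.05,0.05,0.05]' --pt "0 0 0.07" --pt "0 0 0.14" --pt "0 0 0.2" --pt "0 0 0.25" --pt "0 0 0.25" --twist '[0,0,0,0,0]'

```text
t: 12.08
eef_pos: [0.5156, -0.2452, 0.2494]
tool_rot: [0.0, 0.153, 0.988, -0.0]
contact_force: [-1.0, -0.2, 5.7]
gripper_width: 0.168
```

Emit:
move_arm --gripper '[0.05,0.05,0.05,0.05]' --pt "0 0 0.05" --pt "0 0 0.05" --pt "0 0 0.05" --pt "0 0 0.05" --twist '[0,0,0,0]'

```text
t: 12.42
eef_pos: [0.5159, -0.2453, 0.2493]
tool_rot: [0.001, 0.153, 0.988, -0.0]
contact_force: [-0.0, 1.0, 8.9]
gripper_width: 0.169
```

Emit:
move_arm --gripper '[0.05,0.05,0.05,0.05,0.05]' --pt "0 0 -0.5" --pt "0 0 -1.7" --pt "0 0 -3" --pt "0 0 -4.5" --pt "0 0 -5.5" --twist '[0,0,0,0,0]'

```text
t: 12.83
eef_pos: [0.5154, -0.2452, 0.3049]
tool_rot: [0.0, 0.153, 0.988, -0.0]
contact_force: [0.9, 0.1, -1.4]
gripper_width: 0.172
```

```bash
python3 look.py 8
```

```text
12.9333 [ 0.516  -0.2455  0.3053] [ 0.0017  0.1528  0.9883 -0.0002] 0.17027245683520836 [-0.1591  0.5175 -1.4991] [-0.0564  0.0162  0.0158]
```

View pics/d8.png

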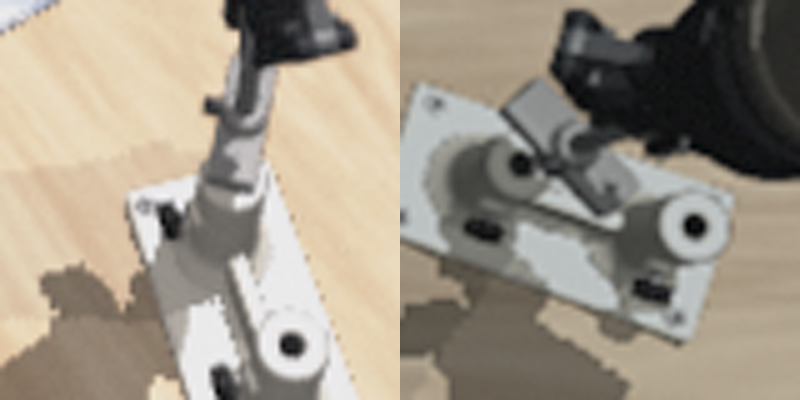

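Emit:
move_arm --gripper '[0.05,0.05,0.05,0.05,0.05]' --pt "0.05 -1.5 0" --pt "0.1 -4 0" --pt "0.1 -6.5 0" --pt "0.15 -8.3 0" --pt "0.17 -9.0 0" --twist '[0,0,0,0,0]'

```text
t: 13.35
eef_pos: [0.4844, -0.3332, 0.3028]
tool_rot: [-0.001, 0.155, 0.988, -0.001]
contact_force: [-0.9, -0.5, -1.8]
gripper_width: 0.168
```

Emit:
move_arm --gripper '[0.05,0.05,0.05]' --pt "0 0 0.6" --pt "0 0 1.0" --pt "0 0 1.0" --twist '[0,0,0]'

```text
t: 13.6
eef_pos: [0.4868, -0.3281, 0.2916]
tool_rot: [-0.001, 0.152, 0.988, 0.001]
contact_force: [0.3, -0.1, -2.4]
gripper_width: 0.173
```

```bash
sed -i 's/320,255,80,80/340,265,80,80/;s/420,175,80,80/435,180,80,80/' look.py; python3 look.py 9
python3 - <<'E'
from h import *
np.set_printoptions(precision=2,suppress=True)
a=read_camera('scene');t=read_camera('top');o=get_obs();p=o['eef_pos'];print(p)
A=cv2.imread('pics/s9.png');T=cv2.imread('pics/t9.png')
def crop(im,x,y,w,h,s): return cv2.resize(im[y:y+h,x:x+w],(w*s,h*s),interpolation=cv2.INTER_CUBIC)
A=crop(A,360,285,40,50,10);T=crop(T,460,190,40,50,10)
for (im,c,x0,y0) in((A,a,360,285),(T,t,460,190)):
    for z in (p[2]-.192,p[2]-.192+.034,p[2]-.1,):
        u=(proj(c,[p[0],p[1],z])-[x0,y0]+.5)*10
        cv2.circle(im,tuple(int(v) for v in u),3,(0,0,255),-1)
    u=(proj(c,[.4867,-.3304,.091])-[x0,y0]+.5)*10
    cv2.circle(im,tuple(int(v) for v in u),3,(0,255,0),-1)
cv2.imwrite('pics/e9.png',cv2.hconcat([A,T]))
E
```

```text
13.7 [ 0.4872 -0.3286  0.2927] [-0.0006  0.1516  0.9884  0.0006] 0.1698240500621284 [ 0.0157  0.014  -1.8874] [-0.0045 -0.0673  0.029 ]
[ 0.49 -0.33  0.29]
```

View pics/d9.png

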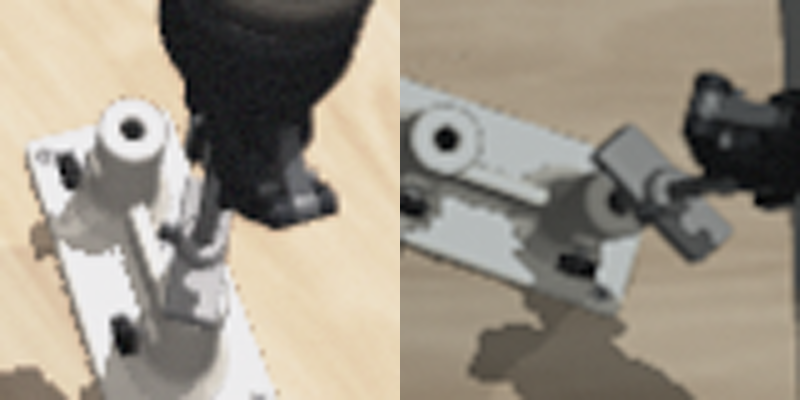

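View pics/e9.png

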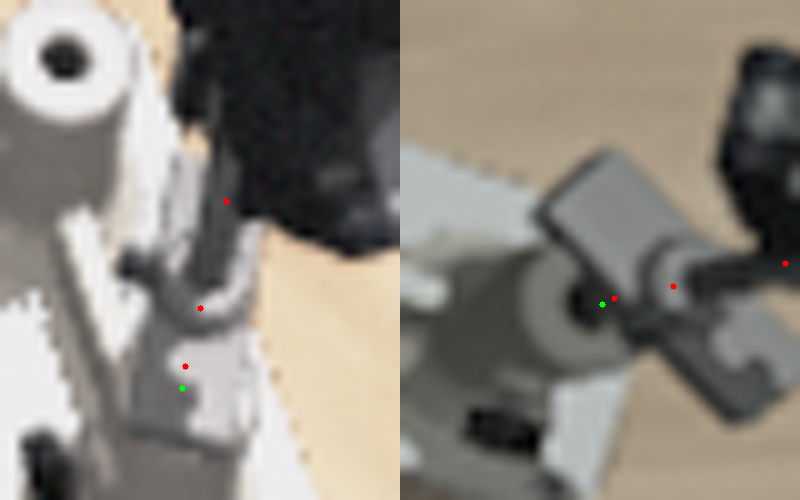

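Emit:
move_arm --gripper '[0.05,0.05,0.05,0.05]' --pt "0 0 0.3" --pt "0 0 0.6" --pt "0 0 0.6" --pt "0 0 0.6" --twist '[0,0,0,0]'

```text
t: 14.13
eef_pos: [0.4864, -0.3302, 0.2871]
tool_rot: [-0.0, 0.153, 0.988, 0.0]
contact_force: [-0.0, 0.3, -2.5]
gripper_width: 0.169
```

On target (0.4867, -0.3304). Entering gently.

Emit:
move_arm --gripper '[0.05,0.05,0.05,0.05,0.05]' --pt "0 0 0.1" --pt "0 0 0.2" --pt "0 0 0.3" --pt "0 0 0.4" --pt "0 0 0.4" --twist '[0,0,0,0,0]'

```text
t: 14.55
eef_pos: [0.4864, -0.3303, 0.2832]
tool_rot: [-0.0, 0.153, 0.988, 0.0]
contact_force: [-0.6, 0.8, -1.2]
gripper_width: 0.171
```

Emit:
move_arm --gripper '[0.05,0.05,0.05,0.05,0.05]' --pt "0 0 0.1" --pt "0 0 0.2" --pt "0 0 0.3" --pt "0 0 0.3" --pt "0 0 0.3" --twist '[0,0,0,0,0]'

```text
t: 14.97
eef_pos: [0.4865, -0.3303, 0.2803]
tool_rot: [-0.0, 0.153, 0.988, 0.0]
contact_force: [-0.6, -0.3, -2.9]
gripper_width: 0.172
```

Emit:
move_arm --gripper '[0.05,0.05,0.05,0.05,0.05]' --pt "0 0 0.1" --pt "0 0 0.2" --pt "0 0 0.3" --pt "0 0 0.3" --pt "0 0 0.3" --twist '[0,0,0,0,0]'

```text
t: 15.38
eef_pos: [0.4865, -0.3303, 0.2773]
tool_rot: [-0.0, 0.153, 0.988, 0.0]
contact_force: [0.8, 0.1, -2.3]
gripper_width: 0.167
```

Emit:
move_arm --gripper '[0.05,0.05,0.05,0.05,0.05]' --pt "0 0 0.3" --pt "0 0 0.6" --pt "0 0 0.9" --pt "0 0 1.2" --pt "0 0 1.2" --twist '[0,0,0,0,0]'

```text
t: 15.8
eef_pos: [0.4862, -0.3301, 0.2645]
tool_rot: [-0.001, 0.153, 0.988, 0.0]
contact_force: [-0.1, -0.1, -2.4]
gripper_width: 0.171
```

Emit:
move_arm --gripper '[0.05,0.05,0.05,0.05,0.05]' --pt "0 0 0.3" --pt "0 0 0.6" --pt "0 0 0.9" --pt "0 0 1.1" --pt "0 0 1.1" --twist '[0,0,0,0,0]'

```text
t: 16.22
eef_pos: [0.4863, -0.3302, 0.2538]
tool_rot: [-0.001, 0.153, 0.988, 0.0]
contact_force: [0.0, -0.6, -2.5]
gripper_width: 0.17
```

Emit:
move_arm --gripper '[0.05,0.05,0.05,0.05,0.05]' --pt "0 0 0.15" --pt "0 0 0.3" --pt "0 0 0.45" --pt "0 0 0.6" --pt "0 0 0.6" --twist '[0,0,0,0,0]'

```text
t: 16.63
eef_pos: [0.4866, -0.3305, 0.2485]
tool_rot: [0.0, 0.153, 0.988, -0.0]
contact_force: [-0.2, -0.4, -1.2]
gripper_width: 0.17
```

Emit:
move_arm --gripper '[0.05,0.05,0.05,0.05,0.05]' --pt "0 0 0.15" --pt "0 0 0.3" --pt "0 0 0.45" --pt "0 0 0.6" --pt "0 0 0.6" --twist '[0,0,0,0,0]'

```text
t: 17.05
eef_pos: [0.4865, -0.3305, 0.2422]
tool_rot: [0.0, 0.153, 0.988, -0.0]
contact_force: [-0.6, -0.2, 0.8]
gripper_width: 0.173
```

```bash
python3 look.py 10
```

```text
17.15 [ 0.4865 -0.3304  0.2422] [-0.0001  0.1528  0.9883 -0.    ] 0.17166328080565676 [-0.0992 -1.0117  0.1372] [-0.1184 -0.0144  0.0236]
```

View pics/d10.png

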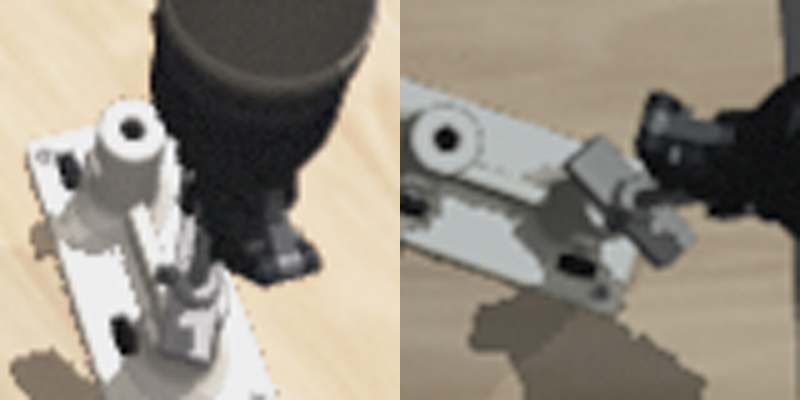

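Emit:
move_arm --gripper '[0.05,0.05,0.05,0.05,0.05]' --pt "0 0 0.2" --pt "0 0 0.4" --pt "0 0 0.6" --pt "0 0 0.6" --pt "0 0 0.6" --twist '[0,0,0,0,0]'

```text
t: 17.57
eef_pos: [0.4864, -0.3302, 0.2359]
tool_rot: [-0.0, 0.153, 0.988, 0.0]
contact_force: [0.6, 0.5, -1.3]
gripper_width: 0.172
```

Emit:
move_arm --gripper '[0.05,0.05,0.05,0.05,0.05]' --pt "0 0 0.2" --pt "0 0 0.4" --pt "0 0 0.6" --pt "0 0 0.6" --pt "0 0 0.6" --twist '[0,0,0,0,0]'

```text
t: 17.98
eef_pos: [0.4864, -0.3302, 0.2299]
tool_rot: [-0.0, 0.153, 0.988, 0.0]
contact_force: [0.6, -0.9, -1.9]
gripper_width: 0.169
```

Emit:
move_arm --gripper '[0.05,0.05,0.05,0.05,0.05]' --pt "0 0 0.07" --pt "0 0 0.14" --pt "0 0 0.2" --pt "0 0 0.25" --pt "0 0 0.25" --twist '[0,0,0,0,0]'

```text
t: 18.4
eef_pos: [0.4865, -0.3303, 0.2278]
tool_rot: [-0.0, 0.153, 0.988, 0.0]
contact_force: [-0.8, 0.3, 2.2]
gripper_width: 0.169
```

Emit:
move_arm --gripper '[0.05,0.05,0.05,0.05,0.05]' --pt "0 0 0.07" --pt "0 0 0.14" --pt "0 0 0.2" --pt "0 0 0.25" --pt "0 0 0.25" --twist '[0,0,0,0,0]'

```text
t: 18.82
eef_pos: [0.4865, -0.3303, 0.2252]
tool_rot: [-0.0, 0.153, 0.988, 0.0]
contact_force: [-0.8, -0.4, 0.9]
gripper_width: 0.17
```

Emit:
move_arm --gripper '[0.05,0.05,0.05,0.05,0.05]' --pt "0 0 0.06" --pt "0 0 0.12" --pt "0 0 0.18" --pt "0 0 0.2" --pt "0 0 0.2" --twist '[0,0,0,0,0]'

```text
t: 19.23
eef_pos: [0.4865, -0.3303, 0.2233]
tool_rot: [-0.0, 0.153, 0.988, 0.0]
contact_force: [0.1, 0.0, 2.3]
gripper_width: 0.17
```

Emit:
move_arm --gripper '[0.05,0.05,0.05,0.05,0.05]' --pt "0 0 0.06" --pt "0 0 0.12" --pt "0 0 0.18" --pt "0 0 0.2" --pt "0 0 0.2" --twist '[0,0,0,0,0]'

```text
t: 19.65
eef_pos: [0.4865, -0.3304, 0.2213]
tool_rot: [-0.0, 0.153, 0.988, -0.0]
contact_force: [-0.7, -0.6, 2.5]
gripper_width: 0.168
```

Emit:
move_arm --gripper '[0.05,0.05,0.05,0.05,0.05]' --pt "0 0 0.06" --pt "0 0 0.12" --pt "0 0 0.18" --pt "0 0 0.2" --pt "0 0 0.2" --twist '[0,0,0,0,0]'

```text
t: 20.07
eef_pos: [0.4865, -0.3303, 0.2193]
tool_rot: [-0.0, 0.153, 0.988, 0.0]
contact_force: [-0.5, 0.0, 2.1]
gripper_width: 0.172
```

Emit:
move_arm --gripper '[0.05,0.05,0.05,0.05,0.05]' --pt "0 0 0.06" --pt "0 0 0.12" --pt "0 0 0.18" --pt "0 0 0.2" --pt "0 0 0.2" --twist '[0,0,0,0,0]'

```text
t: 20.48
eef_pos: [0.4865, -0.3303, 0.2173]
tool_rot: [-0.0, 0.153, 0.988, 0.0]
contact_force: [-1.1, -0.1, 2.0]
gripper_width: 0.172
```

Emit:
move_arm --gripper '[0.05,0.05,0.05,0.05,0.05]' --pt "0 0 0.06" --pt "0 0 0.12" --pt "0 0 0.18" --pt "0 0 0.2" --pt "0 0 0.2" --twist '[0,0,0,0,0]'

```text
t: 20.9
eef_pos: [0.4871, -0.3308, 0.2166]
tool_rot: [0.001, 0.153, 0.988, -0.0]
contact_force: [-1.5, 1.4, 9.0]
gripper_width: 0.168
```

Emit:
move_arm --gripper '[0.05,0.05,0.05]' --pt "0 0 -0.04" --pt "0 0 -0.04" --pt "0 0 -0.04" --twist '[0,0,0]'

```text
t: 21.15
eef_pos: [0.4871, -0.3306, 0.2166]
tool_rot: [0.001, 0.153, 0.988, -0.0]
contact_force: [-1.6, 0.2, 6.8]
gripper_width: 0.168
```

Emit:
move_arm --gripper '[0.25,0.4,0.5,0.5,0.5]' --pt "0 0 0" --pt "0 0 0" --pt "0 0 0" --pt "0 0 0" --pt "0 0 0" --twist '[0,0,0,0,0]'

```text
t: 21.57
eef_pos: [0.4864, -0.3303, 0.2155]
tool_rot: [-0.0, 0.153, 0.988, 0.0]
contact_force: [0.9, -0.6, -0.6]
gripper_width: 0.503
```

Emit:
move_arm --gripper '[0.5,0.5,0.5,0.5,0.5]' --pt "0 0 -1" --pt "0 0 -3" --pt "0 0 -5.5" --pt "0 0 -8" --pt "0 0 -11" --twist '[0,0,0,0,0]'

```text
t: 21.98
eef_pos: [0.4859, -0.3301, 0.3268]
tool_rot: [-0.001, 0.153, 0.988, 0.0]
contact_force: [0.2, 0.3, 0.2]
gripper_width: 0.496
```

```bash
python3 look.py 11
```

```text
22.0833 [ 0.4881 -0.3321  0.3315] [ 0.0044  0.1531  0.9882 -0.0013] 0.5000397910346507 [ 0.3756 -0.7241 -0.0157] [-0.018  -0.0302 -0.0011]
```

View pics/d11.png

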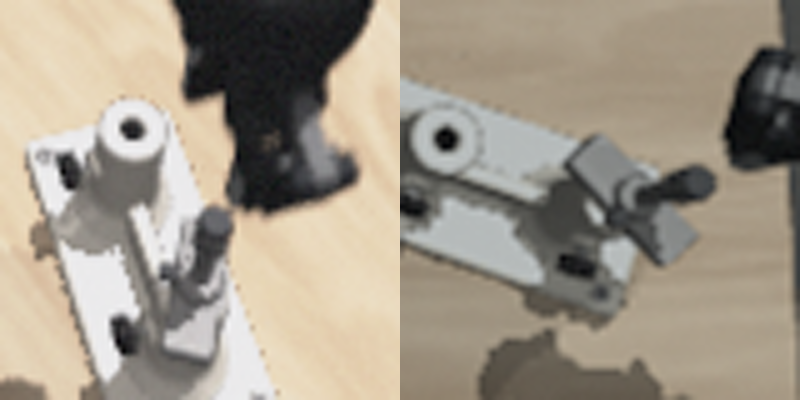

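Emit:
move_arm --gripper '[0.5,0.5,0.5,0.5,0.5]' --pt "0 0 -1" --pt "0 0 -2" --pt "0 0 -3" --pt "0 0 -3" --pt "0 0 -3" --twist '[0,0,0,0,0]'

```text
t: 22.5
eef_pos: [0.4866, -0.3305, 0.3562]
tool_rot: [0.0, 0.153, 0.988, -0.0]
contact_force: [0.1, 0.5, -0.8]
gripper_width: 0.501
```

```bash
python3 look.py 12
python3 - <<'E'
from h import *
np.set_printoptions(precision=4,suppress=True)
a=read_camera('scene');t=read_camera('top')
for cam in('scene','top'):
  for q in ['gauge_knob','gauge','mug','mouse','notebook','pen_b']:
    print(cam,q,[(np.round(x['centre'],4),round(x['p'],2)) for x in spot_point(q,cam)[:2]])
A=cv2.imread('pics/s12.png');T=cv2.imread('pics/t12.png')
def crop(im,x,y,w,h,s): return cv2.resize(im[y:y+h,x:x+w],(w*s,h*s),interpolation=cv2.INTER_CUBIC)
A=crop(A,360,285,40,50,10);T=crop(T,460,190,40,50,10)
p=[.4867,-.3304]
for (im,c,x0,y0) in((A,a,360,285),(T,t,460,190)):
    for z in (.091,.104,.114,.162,.1755):
        u=(proj(c,[*p,z])-[x0,y0]+.5)*10
        cv2.circle(im,tuple(int(v) for v in u),3,(0,0,255),-1)
cv2.imwrite('pics/e12.png',cv2.hconcat([A,T]))
print(cv2.absdiff(cv2.imread('pics/t11.png'),cv2.imread('pics/t12.png'))[200:240,470:505].max())
E
```

```text
22.6 [ 0.4863 -0.3302  0.3552] [-0.0005  0.1528  0.9883  0.0002] 0.49932220779911984 [-0.0079 -0.6867  0.3959] [ 0.0467  0.0338 -0.0064]
scene gauge_knob [(array([ 0.4879, -0.3337,  0.1624]), 0.63)]
scene gauge [(array([ 0.4892, -0.33  ,  0.0903]), 0.85)]
scene mug [(array([0.6433, 0.0786, 0.0012]), 0.6)]
scene mouse [(array([ 0.5169, -0.2481,  0.0894]), 0.66), (array([ 0.747 ,  0.0293, -0.0026]), 0.62)]
scene notebook [(array([0.5037, 0.3817, 0.0021]), 0.9), (array([ 0.4895, -0.3213,  0.0884]), 0.59)]
scene pen_b [(array([ 0.3743,  0.1925, -0.0048]), 0.56)]
top gauge_knob [(array([ 0.4855, -0.3342,  0.1622]), 0.66)]
top gauge [(array([ 0.4896, -0.3305,  0.0938]), 0.78), (array([ 0.515 , -0.247 ,  0.0918]), 0.38)]
top mug [(array([ 0.6488,  0.0854, -0.0021]), 0.65)]
top mouse []
top notebook [(array([ 0.5008,  0.3831, -0.0004]), 0.69), (array([ 0.6484,  0.0869, -0.0013]), 0.38)]
top pen_b [(array([ 0.3717,  0.1896, -0.0036]), 0.72)]
162
```

View pics/e12.png

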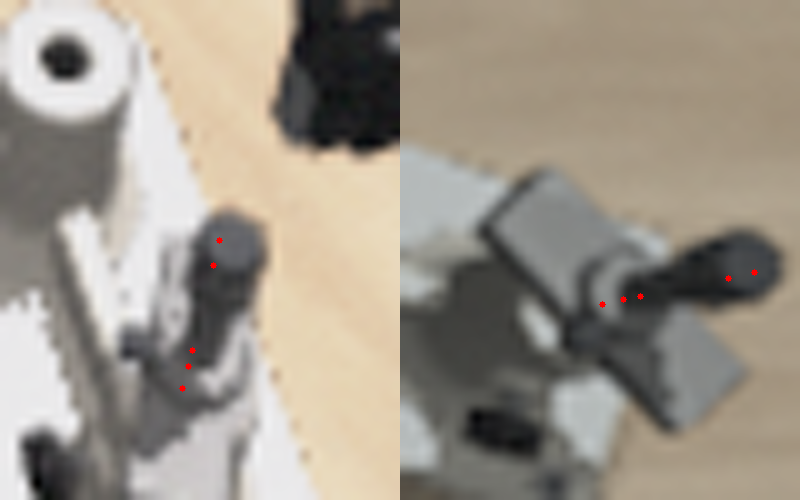

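Run:
```python
from h import *
np.set_printoptions(precision=2,suppress=True)
for cam,f in(('scene','s12'),('top','t12')):
    c=read_camera(cam);P=c['pixels']
    im0=cv2.imread(f'pics/{f}.png')
    x0,y0=(360,285) if cam=='scene' else (460,190)
    d=cv2.absdiff(im0[:,:,::-1].copy(),P)[y0+20:y0+45,x0+5:x0+38] ; print(cam,'diff',d.max(),d.mean())
    g=cv2.cvtColor(P,cv2.COLOR_RGB2GRAY)[y0:y0+50,x0:x0+40]
    if cam=='scene':
        print(g[20:40,14:30])
    else: print(g[20:34,20:40])
    # expected direction for vertical line at gauge
    a=proj(c,[.489,-.332,.12]);b=proj(c,[.489,-.332,.1755]);print(a-[x0,y0],b-[x0,y0])
```

```text
scene diff 7 1.176969696969697
[[225 234 232 233 233 231 226 210 185 185 209 209 205 204 207 202]
 [218 233 233 233 233 231 202 143 127 133 166 187 207 206 206 204]
 [228 233 233 233 233 220 136  96 101 105 116 133 167 208 208 207]
 [233 230 212 212 206 160  97 101  99  99 101 109 156 205 207 204]
 [233 229 194 184 176  99  80  99 102 100 103 105 135 206 204 204]
 [233 224 156 189 177  95  62  92 103 101 102  94 117 208 205 205]
 [233 225 148 189 159  71  51  64  85  91  87  73 127 211 209 205]
 [233 225 142 181 133  62  56  60  56  56  57  94 176 212 209 207]
 [230 205 161 178 119  64  59  67  57  64  65 111 201 213 212 210]
 [229 192 182 189 159  60  56  61  66  69  80 137 210 216 216 214]
 [226 172 188 192 175  81  59  50  57  58  82 156 214 214 213 213]
 [225 144 185 157 163  68  63  57  65  96 141 172 214 214 214 215]
 [180 120 171 188 148  57  64  63  84 145 180 161 213 213 214 215]
 [111 100 150 183 110  57  64  66  99 177 197 201 215 213 212 214]
 [ 92 108 151 129  76  68  66  69 122 189 166 202 198 213 213 212]
 [ 79  88 117  92  78  67  69  88 161 199 155 197 211 216 213 21
[... 848 characters left out ...]
7 141 127 119 113  96  62  48  36  41  46  63  74  71  71  70  75
  123 152]
 [130 136 102  77  72  49  35  40  45  40  41  42  55  71  71  71  69  69
  123 156]
 [141 119  65  39  42  43  42  37  39  36  33  32  43  58  65  65  65  96
  143 160]
 [141 113  49  41  38  39  42  36  36  33  33  36  33  31  50  63  97 144
  163 160]
 [135 118  57  48  47  47  55  83  90  82  73  62  82 101 111 118 142 158
  157 155]
 [107 111  75  67  66  68  85 121 132 124 125 125 138 153 161 160 157 156
  157 157]
 [ 74  76  74  74  75  80 109 131 137 135 144 157 159 158 158 157 157 158
  158 159]
 [ 61  54  58  64  67  97 129 138 137 135 137 147 152 157 156 156 156 156
  156 157]]
[25.25 27.97] [35.64 25.79]
```

```bash
python3 -c "
from station import *
print(hand_in())"
```

```text
the job is handed in; nothing more can be done
None
```

The full-depth socket is socket B, on the mount's −y side. The gauge is standing on it, released, with the rod pushed down until it bottomed at about 67 mm. I handed the job in at about 22.7 s; it gave no verdict.

- **Socket A (+y side):** the rod stopped hard at about 34 mm, so the spacer is in this one. The reading was about 9 N.
- **Socket B (−y side):** the rod slid freely and stopped hard at about 67 mm, again at about 9 N. I eased that to about 7 N, opened the gripper and backed straight up.
- **Gauge position:** the knob centre measured 0.162 m in both cameras, which fits a 67 mm depth. By eye in the pictures the rod leans no more than about 0.02 rad.
- **Stillness:** two pictures taken in succession showed no movement, and the arm touches nothing.
- **Other things on the desk:** the mug, notebook and pen are where they were to within the measuring error. The mouse was found only in the scene camera, also unmoved; the top camera missed it, and that network also gave one false mouse report on the mount.
- **Disagreement:** the two cameras differ by 2–4 mm in horizontal position. I therefore relied on the arm's measured pose in bore A plus the known 90 mm spacing to reach socket B.

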